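Set painted pots out to dry by size

TASK

Put the four red painted pots on the four coloured tiles of the drying board, one pot upright in the middle of each tile, in order of size along the row: the smallest at the end next to the white clay horse, the largest at the opposite end (the tile colours do not matter). Set the pots down without dropping or toppling any, and leave the horse where it stands.

Things in the scene. Friction and masses are not known exactly. Their poses are not given: they have to be found in the camera images.
- pot_tiny: The smallest of four loose red clay pots with white dots and a terracotta mouth, all of one shape: 36 mm across the belly (widest, upright sides from 11 to 25 mm above the foot: grip there), rim 31 mm across, 40 mm tall, about 60 g; starts upright on the table. Origin: centre of its underside, z up; round, so yaw means nothing.
- pot_small: The second smallest of four loose red clay pots with white dots and a terracotta mouth, all of one shape: 46 mm across the belly (widest, upright sides from 14 to 31 mm above the foot: grip there), rim 40 mm across, 50 mm tall, about 100 g; starts upright on the table. Origin: centre of its underside, z up; round, so yaw means nothing.
- pot_medium: The second largest of four loose red clay pots with white dots and a terracotta mouth, all of one shape: 56 mm across the belly (widest, upright sides from 17 to 37 mm above the foot: grip there), rim 48 mm across, 60 mm tall, about 160 g; starts upright on the table. Origin: centre of its underside, z up; round, so yaw means nothing.
- pot_large: The largest of four loose red clay pots with white dots and a terracotta mouth, all of one shape: 66 mm across the belly (widest, upright sides from 20 to 43 mm above the foot: grip there), rim 57 mm across, 70 mm tall, about 240 g; starts upright on the table. Origin: centre of its underside, z up; round, so yaw means nothing.
- tile_blue: The blue glazed square tile, 74 x 74 mm and 8 mm thick, fixed flat on the drying board; one of four in a row about 95 mm apart, in any order of colour (the colours mean nothing). Origin: centre of its underside; its top face is 8 mm above that, 22 mm above the table. x and y axes along its edges, as the board's.
- tile_green: The green glazed square tile, 74 x 74 mm and 8 mm thick, fixed flat on the drying board; one of four in a row about 95 mm apart, in any order of colour (the colours mean nothing). Origin: centre of its underside; its top face is 8 mm above that, 22 mm above the table. x and y axes along its edges, as the board's.
- tile_yellow: The yellow glazed square tile, 74 x 74 mm and 8 mm thick, fixed flat on the drying board; one of four in a row about 95 mm apart, in any order of colour (the colours mean nothing). Origin: centre of its underside; its top face is 8 mm above that, 22 mm above the table. x and y axes along its edges, as the board's.
- tile_grey: The dark grey glazed square tile, 74 x 74 mm and 8 mm thick, fixed flat on the drying board; one of four in a row about 95 mm apart, in any order of colour (the colours mean nothing). Origin: centre of its underside; its top face is 8 mm above that, 22 mm above the table. x and y axes along its edges, as the board's.
- board: The wooden drying board, fixed on the table, 392 mm long (its y axis, along the row of tiles), 92 mm wide (its x axis), 14 mm thick. The four tiles lie in a row along its middle, near y = -143, -48, 48 and 143 mm. Origin: centre of its underside, on the table.
- horse: A loose white clay horse figure, 110 mm long, 83 mm tall, standing on the table just off one end of the board (about 250 mm from the board's centre); it marks the end of the row for the smallest pot. At the other end stands a jar with a blue cap. Origin: middle of the four feet, on the table; x towards its head, z up.
Things that resemble listed ones, but are neither listed nor needed, are in the scene too. What is shaped like the pot_medium but green or yellow is not meant.

How it is judged (in metres and radians):
At the end, for the whole second after the job is handed in: Each pot stands upright (within 0.1 rad) on a tile (underside within 4 mm of the tile's top), within 15 mm of the tile's centre, released and at rest; along the board the pots run smallest to largest starting from the tile nearest the horse (((y of horse in the frame of board above 0 m and y of pot_tiny in the frame of board between 0.1125 and 0.1725 m and y of pot_small in the frame of board between 0.0175 and 0.0775 m and y of pot_medium in the frame of board between -0.0775 and -0.0175 m and y of pot_large in the frame of board between -0.1725 and -0.1125 m) or (y of horse in the frame of board below 0 m and y of pot_tiny in the frame of board between -0.1725 and -0.1125 m and y of pot_small in the frame of board between -0.0775 and -0.0175 m and y of pot_medium in the frame of board between 0.0175 and 0.0775 m and y of pot_large in the frame of board between 0.1125 and 0.1725 m)) and (horizontal distance between pot_tiny and tile_blue below 0.015 m or horizontal distance between pot_tiny and tile_green below 0.015 m or horizontal distance between pot_tiny and tile_yellow below 0.015 m or horizontal distance between pot_tiny and tile_grey below 0.015 m) and angle between each of pot_tiny, pot_small, pot_medium, pot_large's own z axis and vertical below 0.1 rad and height (world z) of pot_tiny between 0.018 and 0.026 m and linear speed of each of pot_tiny, pot_small, pot_medium, pot_large below 0.02 m/s and angular speed of each of pot_tiny, pot_small, pot_medium, pot_large below 0.2 rad/s and contact force between each of pot_tiny, pot_small, pot_medium, pot_large and the fingers below 0.1 N and (horizontal distance between pot_small and tile_blue below 0.015 m or horizontal distance between pot_small and tile_green below 0.015 m or horizontal distance between pot_small and tile_yellow below 0.015 m or horizontal distance between pot_small and tile_grey below 0.015 m) and height (world z) of pot_small between 0.018 and 0.026 m and (horizontal distance between pot_medium and tile_blue below 0.015 m or horizontal distance between pot_medium and tile_green below 0.015 m or horizontal distance between pot_medium and tile_yellow below 0.015 m or horizontal distance between pot_medium and tile_grey below 0.015 m) and height (world z) of pot_medium between 0.018 and 0.026 m and (horizontal distance between pot_large and tile_blue below 0.015 m or horizontal distance between pot_large and tile_green below 0.015 m or horizontal distance between pot_large and tile_yellow below 0.015 m or horizontal distance between pot_large and tile_grey below 0.015 m) and height (world z) of pot_large between 0.018 and 0.026 m); the robot touches nothing.
It fails at once if a pot is dropped (falls faster than 0.6 m/s, some 18 mm of fall, with no finger on it) ((linear speed of pot_tiny above 0.6 m/s and contact force between pot_tiny and the fingers below 0.01 N) or (linear speed of pot_small above 0.6 m/s and contact force between pot_small and the fingers below 0.01 N) or (linear speed of pot_medium above 0.6 m/s and contact force between pot_medium and the fingers below 0.01 N) or (linear speed of pot_large above 0.6 m/s and contact force between pot_large and the fingers below 0.01 N)).
It fails at once if a pot is toppled (leans more than 0.7 rad) (angle between any of pot_tiny, pot_small, pot_medium, pot_large's own z axis and vertical above 0.7 rad).
It fails at once if the horse is moved by more than 20 mm or toppled (distance of horse from where it was at the start of the episode above 0.02 m or angle between horse's own z axis and vertical above 0.5 rad).
It also fails if it takes over 104 s, if anything falls off the work surface, if the arm or the gripper's body presses on something with over 40 N, if the wrist force passes 120 N, or if a joint passes its speed limit or range.

ROBOT

A 7-joint arm with a two-finger parallel gripper is mounted at the origin on the work surface. World frame = base frame: x ahead of the robot, y to its left, z up, the work surface at z = 0. Lengths are in m, angles in degrees, forces in N, time in s.
With the tool pointing down it reaches from about 0.425 to 0.875 m from the base axis. Payload 4.7 kg.
Tool frame: the origin (TCP) lies midway between the tips of the shut fingers; the grasp point (between the pads) lies 19 mm behind it; z points along the fingers, y is the line along which they close (so a half turn about z gives the same grasp; the last joint's range is limited). The gripper opens to 87 mm and grips with 3 to 60 N. Pads are 19 mm wide; open, the fingers measure 117 mm over their backs; the gripper's body (75 mm by 190 mm) begins 51 mm behind the grasp point.
Start: joints at [-75.567, 18.392, -4.016, 83.108, 1.295, 78.541, -3.26], TCP at [0.153, 0.632, 0.223] pointing down, gripper open.
Joint ranges: [-163.93, 163.93], [-17.29, 119.83], [-79.2, 71.16], [3.27, 140.29], [-89.18, 269.18], [5.43, 117.66], [-154.24, 154.24]. Speed limits (degrees/s): [147.25, 147.25, 180, 180, 180, 180, 180].

INTERFACE

Orientations are given as [roll, pitch, yaw] about the fixed x, y, z axes, in that order (R = Rz(yaw) Ry(pitch) Rx(roll)).
In Python, from cell import env, viewer, boxes_of, masks_of gives the robot as it stands. The module is installed in compiled form; this text tells all that it offers.
- The arm moves only by the tool apply_moves, never from a script. Its argument "moves" is a list of rows, each a list of 7 numbers: the shift along the tool's x, y, z scaled (see below), then the turn, a rotation vector about the tool's x, y, z scaled (see below), then the opening, from 0 (shut) to 1 (fully open). A call has 1 to 20 rows; each row is the pose to reach, as a shift and turn from the pose commanded when the call began, along the tool's axes at that moment; what a row does not reach only later rows make up. The controller multiplies each number of a shift by 0.2 m and each number of a turn by 1.5 rad. A row lasts 1/10 s, in which the tool goes at most 50 mm and 8.59 degrees, less where a joint would pass 70% of its speed; a pose out of reach is approached as far as the arm can. A call with a number of a shift or a turn outside -1 to 1 is refused whole. A call with a gripper value outside its range is refused whole. The fingers move at their own pace and stop on an object; "grip_force" is the grip in N (left out, the last holds). Time passes only in rows, so rows that repeat a pose let the fingers close. It gives the time, the measured TCP pose, the force, the opening and the grip force at its end, in the units of the state.
- env.get_obs(): the state, without advancing time (a new reading comes with each control period).
- viewer.read_camera(name): name is "side" or "top"; returns the picture (400x640x3 uint8, red, green, blue); there is no depth.
- viewer.get_calibration(name): a dict with "fov_y" (degrees; the focal length in pixels is half the picture's height over the tangent of half this angle, whatever the lens; pixels are square), "cx", "cy" (the principal point, pixels), "position" and "orientation" of the camera in the world. Camera axes: x right, y up, looking along -z (the intrinsics and any distortion apply to the point x, -y, -z); pixel columns grow to the right and rows downward; lengths in m; the calibration is good to about 2 mm. A picture is of the moment at which its call begins. get_calibration takes no time and is no camera call.
- env.sign_off(): hands the job in; it is judged then, once.
Trained networks look in the newest picture that a camera, given by its name, has taken for a name from the list of things; names that differ only in an ending like _2 or _b are one class to them, and where a whole thing is asked for, a point or a joint stands for the part that bears it (a point fixed in the world has none). Each returns a list of dicts, best first, with "conf" (0 to 1); they miss things now and then, are a little off and sometimes report something else, mostly with a low value. They report only what shows in the picture. A call takes as long as a camera call. They do not tell look-alikes from the thing itself.
- boxes_of(camera, target): "location" ([column, row] in pixels, amid what is visible of it).
- masks_of(camera, target): "pixels" (400x640 bool, what is visible of it) and "location" ([column, row] in pixels, amid what is visible of it).
The state is a dict: "time_s": time; "qpos": joint angles; "joint_velocities": joint speeds; "effort": joint torques, N m; "tool_pos": TCP position; "tool_rot": TCP orientation; "force": force on the tool from outside, world axes, zero at the start; "wrist_torque": the same for the moment, N m; "grip_width": finger opening in m; "grasp_force": force on a finger pad.
Only numpy, scipy, OpenCV 4.12 (cv2) and the standard library are available. Lean on these libraries where they do the work, as an engineer would, in place of code of your own. Each camera call takes 0.05 s, during which the arm holds its last target. There are 200 camera calls.

## Working session

There is one attempt and no reset: what is moved stays moved. The work goes in short steps, Python scripts to look and compute and a tool call to move; the robot and the scene stay as the last step left them, time stands still between calls to the robot, and variables do not carry over. Pictures are saved under pics/ and viewed, at most 14 in all, crops included, and the job is handed in when it is done.

Besides the shell and the picture viewer there is one more tool, called by a JSON object that holds its "api" and its "payload", one argument or row to a line. apply_moves: Moves the arm, as the interface text tells. Shifts and turns lie within -1 to 1; 1 stands for 0.2 m of shift or 1.5 rad of turn. Its arguments: {"type":"object","properties":{"moves":{"type":"array","items":{"type":"array","items":{"type":"number","minimum":-1,"maximum":1}}},"grip_force":{"type":"number"}},"required":["moves"]}

```bash
mkdir -p pics; python3 - <<'E'
from cell import env, viewer, boxes_of, masks_of
import cv2
for c in ("top","side"):
    im=viewer.read_camera(c); cv2.imwrite(f"pics/{c}0.png",im[:,:,::-1])
    print(c,viewer.get_calibration(c))
    for t in ("pot_tiny","pot_small","pot_medium","pot_large","tile_blue","tile_green","tile_yellow","tile_grey","board","horse"):
        print(t,[(round(d["conf"],2),[round(float(v),1) for v in d["location"]]) for d in boxes_of(c,t)][:5])
o=env.get_obs();print(o)
E
```

```text
top {'fov_y': 52.016881794148205, 'cx': 319.10429911275367, 'cy': 196.86936808593927, 'position': array([ 0.41514199, -0.05399243,  1.08872167]), 'orientation': array([  4.57715907,  -0.23425623, -88.47528991])}
pot_tiny [(0.5, [421.0, 215.4])]
pot_small [(0.69, [188.5, 223.2])]
pot_medium [(0.94, [338.3, 223.8]), (0.81, [401.5, 274.0]), (0.81, [270.2, 258.4])]
pot_large [(0.55, [254.2, 215.2])]
tile_blue [(0.97, [348.2, 147.3]), (0.36, [188.0, 224.2])]
tile_green [(0.89, [273.7, 151.4]), (0.17, [389.0, 138.5])]
tile_yellow [(0.55, [307.6, 150.6]), (0.55, [190.3, 223.0]), (0.26, [288.7, 159.4])]
tile_grey [(0.64, [239.4, 155.6])]
board [(0.62, [291.5, 157.2])]
horse [(0.97, [390.6, 138.6])]
side {'fov_y': 53.96111449639552, 'cx': 322.0959163399905, 'cy': 191.7459240994448, 'position': array([ 0.09891083, -0.65786999,  0.66367472]), 'orientation': array([ 50.37506748,   0.23011227, -35.0329592 ])}
pot_tiny [(0.78, [373.1, 288.0]), (0.28, [340.8, 193.7])]
pot_small [(0.56, [231.4, 149.3]), (0.22, [262.4, 174.6])]
pot_medium [(0.98, [300.4, 300.0]), (0.94, [301.8, 227.4]), (0.91, [411.5
[... 285 characters left out ...]
1.1, 'qpos': array([-75.56671042,  18.39242013,  -4.01431202,  83.10807951,
         1.29248307,  78.54266322,  -3.25793474]), 'joint_velocities': array([-0.01979815, -0.04177622,  0.13719577, -0.1152221 ,  0.08518136,
        0.06207868,  0.00755618]), 'effort': array([-1.50630822e-04, -4.91109717e+01, -4.03322903e-01, -3.12779260e+01,
       -6.38507609e-02,  3.33656115e-02,  1.79318107e-05]), 'tool_pos': array([0.15315651, 0.63170304, 0.222576  ]), 'tool_rot': array([1.79998175e+02, 9.52381922e-04, 1.66375387e+02]), 'force': array([-0.48589116,  0.2476046 ,  0.10558913]), 'wrist_torque': array([ 0.03945753,  0.04635768, -0.02752084]), 'grasp_force': 0.0, 'grip_width': 0.08721947334141607}
```

```bash
python3 - <<'E'
import cv2
a=cv2.imread("pics/top0.png")[90:320,150:460]
cv2.imwrite("pics/topc.png",cv2.resize(a,None,fx=2.5,fy=2.5,interpolation=cv2.INTER_CUBIC))
E
```

```text
(no output)
```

View pics/topc.png

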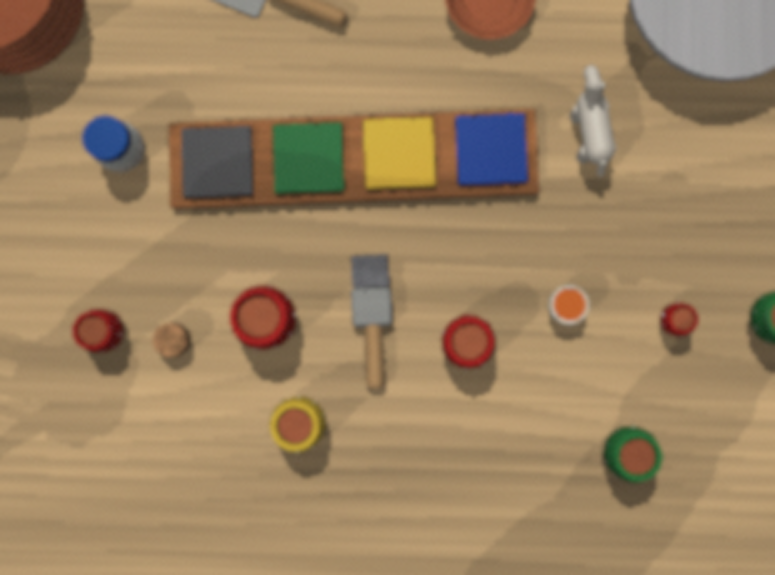

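View pics/side0.png

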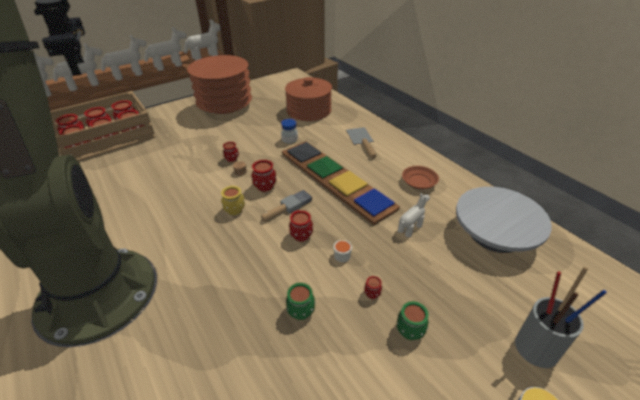

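View pics/top0.png

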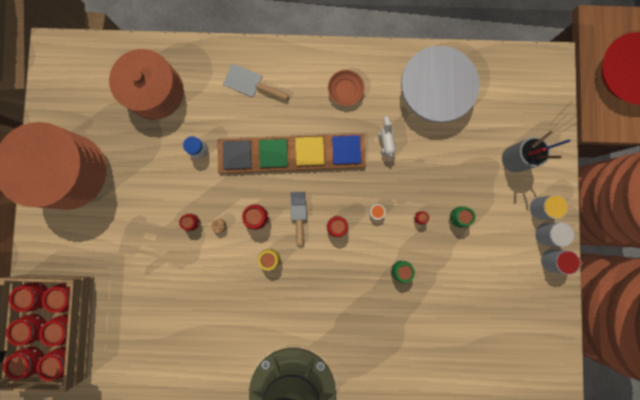

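The four red pots in the top view are small (189,222), large (255,217), medium (338,227) and tiny (422,218). The red pots in the crate, the green and yellow ones, the cork and the cup are look-alikes. The horse (390,138) is at the blue-tile end of the board, so tiny→blue, small→yellow, medium→green, large→grey. Next I measure positions.

```bash
cat > h.py <<'E'
import numpy as np, cv2
from scipy.optimize import least_squares
from scipy.spatial.transform import Rotation as R
from cell import env, viewer, boxes_of, masks_of
CAL={c:viewer.get_calibration(c) for c in("top","side")}
def proj(c,P):
    k=CAL[c]; f=200/np.tan(np.radians(k["fov_y"]/2))
    q=(np.atleast_2d(P)-k["position"])@R.from_euler("xyz",k["orientation"],degrees=True).as_matrix()
    return np.c_[k["cx"]+f*q[:,0]/-q[:,2],k["cy"]+f*q[:,1]/q[:,2]]
def ground(c,uv,z):
    return least_squares(lambda p:proj(c,[p[0],p[1],z])[0]-uv,[.5,0]).x
SZ=dict(pot_tiny=(.036,.031,.040),pot_small=(.046,.040,.050),pot_medium=(.056,.048,.060),pot_large=(.066,.057,.070))
t=np.linspace(0,2*np.pi,60)
def outline(n,x,y,z0=0):
    b,r,h=SZ[n]
    return np.vstack([np.c_[x+d/2*np.cos(t),y+d/2*np.sin(t),0*t+z0+z] for d,z in((b,.275*h),(b,.62*h),(r,h),(r*.85,0))])
def hullcen(p):
    m=cv2.moments(cv2.convexHull(p.astype(np.float32))); return np.array([m["m10"],m["m01"]])/m["m00"],m["m00"]
def redmask(im,uv,rad):
    hsv=cv2.cvtColor(im,cv2.COLOR_RGB2HSV)
    m=(((hsv[...,0]<12)|(hsv[...,0]>168))&(hsv[...,1]>120)).astype(np.uint8)
    u,v=np.round(uv).astype(int); w=np.zeros_like(m); cv2.circle(w,(int(u),int(v)),rad,1,-1)
    m&=w; n,l,s,_=cv2.connectedComponentsWithStats(m)
    k=1+np.argmax(s[1:,4]); ys,xs=np.where(l==k)
    return np.c_[xs,ys]
def locate(n,ims,guess,z0=0,cams=("top","side")):
    obs={}
    for c in cams:
        uv=proj(c,[*guess,z0+SZ[n][2]/2])[0]
        obs[c]=hullcen(redmask(ims[c],uv,26 if c=="top" else 24))
    f=lambda p:np.concatenate([hullcen(proj(c,outline(n,*p,z0)))[0]-obs[c][0] for c in cams])
    s=least_squares(f,guess,diff_step=1e-3)
    return s.x,s.fun,[(obs[c][1],hullcen(proj(c,outline(n,*s.x,z0)))[1]) for c in cams]
E
cat > m.py <<'E'
from h import *
np.set_printoptions(precision=4,suppress=True)
ims={c:viewer.read_camera(c) for c in("top","side")}
for n,uv in dict(pot_tiny=(422,218),pot_small=(189,222),pot_medium=(338,227),pot_large=(255,217)).items():
    g=ground("top",uv,SZ[n][2]*.6)
    for cs in (("top",),("top","side")): print(n,*locate(n,ims,g,cams=cs))
hh={}
for c in("top","side"):
    for n in("tile_grey","tile_green","tile_yellow","tile_blue"):
        d=masks_of(c,n)
        if d:
            ys,xs=np.where(d[0]["pixels"]); q=ground(c,(xs.mean(),ys.mean()),.022); hh[c,n]=q; print(c,n,q,len(xs),d[0]["conf"])
    for n in("horse",):
        d=masks_of(c,n); ys,xs=np.where(d[0]["pixels"]); print(c,n,ground(c,(xs.mean(),ys.mean()),.04))
E
python3 m.py
```

```text
pot_tiny [ 0.454  -0.3243] [0. 0.] [(154.5, 172.69354508281685)]
pot_tiny [ 0.4541 -0.3227] [-0.6068 -0.0312  0.2497  0.4434] [(154.5, 172.49644525488839), (301.5, 363.94422594085336)]
pot_small [0.4267 0.2787] [-0. -0.] [(277.0, 301.0184827183839)]
pot_small [0.4265 0.279 ] [-0.1022  0.0741  0.1389  0.1191] [(277.0, 301.0863544445019), (228.5, 295.0516849288251)]
pot_medium [ 0.425  -0.1039] [0. 0.] [(349.0, 378.66641342896037)]
pot_medium [ 0.4253 -0.1029] [-0.3951 -0.1143  0.1267  0.4961] [(349.0, 378.51251426828094), (577.5, 655.1088028033264)]
pot_large [0.4447 0.1085] [ 0. -0.] [(513.0, 555.4318130030297)]
pot_large [0.4445 0.1088] [-0.1251  0.0513  0.1209  0.1414] [(513.0, 555.5491429730318), (609.0, 703.4581119365757)]
top tile_grey [0.6076 0.1635] 772 0.81
top tile_green [0.6149 0.0678] 779 0.67
top tile_yellow [ 0.6244 -0.0276] 732 0.6
top tile_blue [ 0.6304 -0.1235] 813 0.74
top horse [ 0.6597 -0.2298]
side tile_grey [0.6055 0.1596] 416 0.73
side tile_green [0.612  0.0648] 463 0.57
side tile_yellow [ 0.6191 -0.0302] 556 0.93
side tile_blue [ 0.6254 -0.1276] 612 0.87
side horse [ 0.6498 -0.2349]
```

{"api": "apply_moves", "payload": {
  "moves": [
    [-0.87, -0.7, 0, 0, 0, 0.889, 1],
    [-0.87, -0.7, 0, 0, 0, 0.889, 1],
    [-0.87, -0.7, 0, 0, 0, 0.889, 1],
    [-0.87, -0.7, 0, 0, 0, 0.889, 1],
    [-0.87, -0.7, 0, 0, 0, 0.889, 1],
    [-0.87, -0.7, 0, 0, 0, 0.889, 1],
    [-0.87, -0.7, 0, 0, 0, 0.889, 1],
    [-0.87, -0.7, 0, 0, 0, 0.889, 1],
    [-0.87, -0.7, 0, 0, 0, 0.889, 1],
    [-0.87, -0.7, 0, 0, 0, 0.889, 1],
    [-0.87, -0.7, 0, 0, 0, 0.889, 1],
    [-0.87, -0.7, 0, 0, 0, 0.889, 1]
  ],
  "grip_force": 25
}}

```text
time_s: 2.9
tool_pos: [0.2892, 0.4547, 0.2226]
tool_rot: [180.0, -0.0, 90.1]
force: [0.3, -0.2, 0.0]
grip_width: 0.087
grasp_force: 0.0
```

{"api": "apply_moves", "payload": {
  "moves": [
    [-0.88, 0.687, 0, 0, 0, 0, 1],
    [-0.88, 0.687, 0, 0, 0, 0, 1],
    [-0.88, 0.687, 0, 0, 0, 0, 1],
    [-0.88, 0.687, 0, 0, 0, 0, 1],
    [-0.88, 0.687, 0, 0, 0, 0, 1],
    [-0.88, 0.687, 0.6, 0, 0, 0, 1],
    [-0.88, 0.687, 0.6, 0, 0, 0, 1],
    [-0.88, 0.687, 0.6, 0, 0, 0, 1],
    [-0.88, 0.687, 0.6, 0, 0, 0, 1],
    [-0.88, 0.687, 0.6, 0, 0, 0, 1]
  ]
}}

```text
time_s: 3.9
tool_pos: [0.427, 0.2789, 0.1033]
tool_rot: [180.0, -0.0, 90.0]
force: [0.3, -0.2, 0.8]
grip_width: 0.087
grasp_force: 0.0
```

{"api": "apply_moves", "payload": {
  "moves": [
    [0, 0, 0.15, 0, 0, 0, 1],
    [0, 0, 0.3, 0, 0, 0, 1],
    [0, 0, 0.4, 0, 0, 0, 1],
    [0, 0, 0.486, 0, 0, 0, 1],
    [0, 0, 0.486, 0, 0, 0, 1],
    [0, 0, 0.486, 0, 0, 0, 0],
    [0, 0, 0.486, 0, 0, 0, 0],
    [0, 0, 0.486, 0, 0, 0, 0],
    [0, 0, 0.486, 0, 0, 0, 0],
    [0, 0, 0.486, 0, 0, 0, 0],
    [0, 0, 0.486, 0, 0, 0, 0],
    [0, 0, 0.486, 0, 0, 0, 0],
    [0, 0, 0.486, 0, 0, 0, 0]
  ]
}}

```text
time_s: 5.2
tool_pos: [0.4266, 0.2787, 0.0055]
tool_rot: [180.0, -0.0, 90.0]
force: [-0.6, -0.3, 1.2]
grip_width: 0.0453
grasp_force: 25.0
```

{"api": "apply_moves", "payload": {
  "moves": [
    [0, 0, -0.1, 0, 0, 0, 0],
    [0, 0, -0.25, 0, 0, 0, 0],
    [0, 0, -0.45, 0, 0, 0, 0],
    [0, 0, -0.62, 0, 0, 0, 0],
    [-0.15, 0.1, -0.62, 0, 0, 0, 0],
    [-0.35, 0.3, -0.62, 0, 0, 0, 0],
    [-0.55, 0.45, -0.62, 0, 0, 0, 0],
    [-0.77, 0.6, -0.62, 0, 0, 0, 0],
    [-0.77, 0.6, -0.62, 0, 0, 0, 0]
  ]
}}

```text
time_s: 6.1
tool_pos: [0.5495, 0.1169, 0.1295]
tool_rot: [179.9, 0.2, 89.4]
force: [0.5, -0.3, -0.6]
grip_width: 0.045
grasp_force: 25.0
```

{"api": "apply_moves", "payload": {
  "moves": [
    [-0.2, 0.1, 0, 0, 0, 0, 0],
    [-0.4, 0.2, 0, 0, 0, 0, 0],
    [-0.6, 0.3, 0, 0, 0, 0, 0],
    [-0.77, 0.373, 0, 0, 0, 0, 0],
    [-0.77, 0.373, 0, 0, 0, 0, 0],
    [-0.77, 0.373, 0.1, 0, 0, 0, 0],
    [-0.77, 0.373, 0.25, 0, 0, 0, 0],
    [-0.77, 0.373, 0.35, 0, 0, 0, 0],
    [-0.77, 0.373, 0.4, 0, 0, 0, 0],
    [-0.77, 0.373, 0.4, 0, 0, 0, 0]
  ]
}}

```text
time_s: 7.1
tool_pos: [0.6196, -0.0286, 0.0476]
tool_rot: [-179.8, -0.0, 90.0]
force: [0.2, -0.4, -0.6]
grip_width: 0.0456
grasp_force: 25.0
```

```bash
python3 - <<'E'
from h import *
o=env.get_obs();print(o["tool_pos"],o["grip_width"])
for c in("top","side"):
    im=viewer.read_camera(c); u,v=proj(c,o["tool_pos"])[0].astype(int); print(u,v)
    cv2.imwrite(f"pics/p1{c}.png",cv2.resize(im[v-70:v+70,u-90:u+90,::-1],None,fx=4,fy=4))
a=np.vstack([cv2.resize(cv2.imread(f"pics/p1{c}.png"),(385,300)) for c in("top","side")]);cv2.imwrite("pics/p1.png",a)
E
```

```text
[ 0.61958056 -0.02856808  0.04762167] 0.04562141190878496
309 149
348 174
```

View pics/p1.png

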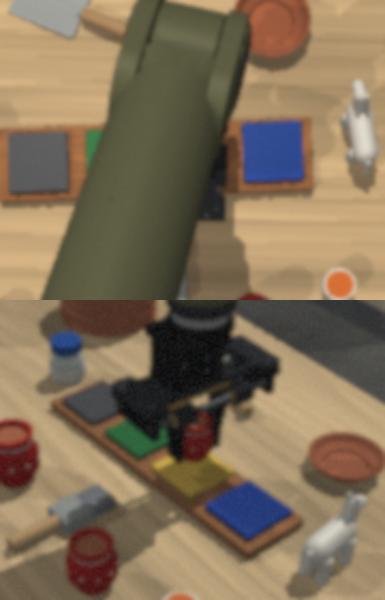

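The pot is above the yellow tile. I'll lower it, release and retreat.

{"api": "apply_moves", "payload": {
  "moves": [
    [0, 0, 0.05, 0, 0, 0, 0],
    [0, 0, 0.08, 0, 0, 0, 0],
    [0, 0, 0.1, 0, 0, 0, 0],
    [0, 0, 0.1, 0, 0, 0, 0],
    [0, 0, 0.1, 0, 0, 0, 0]
  ]
}}

```text
time_s: 7.7
tool_pos: [0.6211, -0.0295, 0.0294]
tool_rot: [180.0, 0.0, 90.0]
force: [-0.2, 1.1, -0.7]
grip_width: 0.0455
grasp_force: 25.0
```

{"api": "apply_moves", "payload": {
  "moves": [
    [0, 0, 0.008, 0, 0, 0, 0],
    [0, 0, 0.008, 0, 0, 0, 0],
    [0, 0, 0.008, 0, 0, 0, 0.9],
    [0, 0, 0.008, 0, 0, 0, 0.9],
    [0, 0, 0.008, 0, 0, 0, 0.9],
    [0, 0, 0.008, 0, 0, 0, 0.9],
    [0, 0, 0.008, 0, 0, 0, 0.9],
    [0, 0, -0.1, 0, 0, 0, 0.9],
    [0, 0, -0.25, 0, 0, 0, 0.9],
    [0, 0, -0.5, 0, 0, 0, 0.9],
    [0, 0, -0.5, 0, 0, 0, 0.9]
  ]
}}

```text
time_s: 8.8
tool_pos: [0.6257, -0.0302, 0.1366]
tool_rot: [179.3, -0.0, 89.9]
force: [1.3, -0.8, 0.8]
grip_width: 0.0785
grasp_force: 0.0
```

{"api": "apply_moves", "payload": {
  "moves": [
    [0, -0.2, 0, 0, 0, 0, 0.9],
    [-0.2, -0.4, 0, 0, 0, 0, 0.9],
    [-0.4, -0.6, 0, 0, 0, 0, 0.9],
    [-0.6, -0.8, 0, 0, 0, 0, 0.9],
    [-0.8, -0.835, 0, 0, 0, 0, 0.9],
    [-0.8, -0.835, 0, 0, 0, 0, 0.9],
    [-0.8, -0.835, 0, 0, 0, 0, 0.9]
  ]
}}

```text
time_s: 9.5
tool_pos: [0.4533, -0.1912, 0.1296]
tool_rot: [179.9, -0.0, 89.7]
force: [0.4, 0.5, 0.3]
grip_width: 0.0786
grasp_force: 0.0
```

```bash
python3 - <<'E'
from h import *
np.set_printoptions(precision=4,suppress=True)
ims={c:viewer.read_camera(c) for c in("top","side")}
print(env.get_obs()["tool_pos"])
print(*locate("pot_small",ims,(.6215,-.029),.022))
for n,g in(("pot_tiny",(.454,-.323)),("pot_medium",(.425,-.103))):
    print(n,*locate(n,ims,g,0,("side",)))
for c in ims: cv2.imwrite(f"pics/p2{c}.png",ims[c][:,:,::-1])
E
```

```text
[ 0.4547 -0.1882  0.1293]
[ 0.6153 -0.0308] [ 0.1854  2.2076  1.6468 -2.561 ] [(209.0, 273.3594090612605), (35.5, 359.8314928209875)]
pot_tiny [ 0.4544 -0.3217] [-0. -0.] [(302.5, 363.2271249559708)]
pot_medium [ 0.4261 -0.1009] [-0. -0.] [(599.0, 652.923698649276)]
```

{"api": "apply_moves", "payload": {
  "moves": [
    [-0.2, 0, 0, 0, 0, 0, 0.9],
    [-0.4, 0, 0, 0, 0, 0, 0.9],
    [-0.6, 0, 0, 0, 0, 0, 0.9],
    [-0.665, 0, 0, 0, 0, 0, 0.9],
    [-0.665, 0, 0.1, 0, 0, 0, 0.9],
    [-0.665, 0, 0.3, 0, 0, 0, 0.9],
    [-0.665, 0, 0.45, 0, 0, 0, 0.9],
    [-0.665, 0, 0.55, 0, 0, 0, 0.9],
    [-0.665, 0, 0.6, 0, 0, 0, 0.9],
    [-0.665, 0, 0.625, 0, 0, 0, 0.9],
    [-0.665, 0, 0.625, 0, 0, 0, 0.9],
    [-0.665, 0, 0.625, 0, 0, 0, 0.9]
  ]
}}

```text
time_s: 10.8
tool_pos: [0.455, -0.3226, 0.0053]
tool_rot: [179.9, 0.0, 90.0]
force: [0.7, 1.5, 0.6]
grip_width: 0.0784
grasp_force: 0.0
```

{"api": "apply_moves", "payload": {
  "moves": [
    [0, 0, 0.01, 0, 0, 0, 0.9],
    [0, 0, 0.01, 0, 0, 0, 0],
    [0, 0, 0.01, 0, 0, 0, 0],
    [0, 0, 0.01, 0, 0, 0, 0],
    [0, 0, 0.01, 0, 0, 0, 0],
    [0, 0, 0.01, 0, 0, 0, 0],
    [0, 0, 0.01, 0, 0, 0, 0],
    [0, 0, 0.01, 0, 0, 0, 0],
    [0, 0, 0.01, 0, 0, 0, 0]
  ],
  "grip_force": 20
}}

```text
time_s: 11.7
tool_pos: [0.4539, -0.3224, 0.0024]
tool_rot: [180.0, -0.0, 90.0]
force: [0.3, -0.1, 1.0]
grip_width: 0.035
grasp_force: 20.0
```

{"api": "apply_moves", "payload": {
  "moves": [
    [0, 0, -0.1, 0, 0, 0, 0],
    [0, 0, -0.25, 0, 0, 0, 0],
    [0, 0, -0.45, 0, 0, 0, 0],
    [0, 0, -0.63, 0, 0, 0, 0],
    [0.1, 0.1, -0.63, 0, 0, 0, 0],
    [0.27, 0.25, -0.63, 0, 0, 0, 0],
    [0.45, 0.4, -0.63, 0, 0, 0, 0],
    [0.63, 0.55, -0.63, 0, 0, 0, 0],
    [0.8, 0.7, -0.63, 0, 0, 0, 0],
    [0.9, 0.8, -0.63, 0, 0, 0, 0],
    [0.985, 0.87, -0.63, 0, 0, 0, 0],
    [0.985, 0.87, -0.63, 0, 0, 0, 0],
    [0.985, 0.87, -0.5, 0, 0, 0, 0],
    [0.985, 0.87, -0.35, 0, 0, 0, 0],
    [0.985, 0.87, -0.22, 0, 0, 0, 0],
    [0.985, 0.87, -0.22, 0, 0, 0, 0],
    [0.985, 0.87, -0.22, 0, 0, 0, 0]
  ]
}}

```text
time_s: 13.4
tool_pos: [0.6272, -0.1272, 0.0468]
tool_rot: [-180.0, 0.0, 89.8]
force: [-0.0, -1.5, 0.2]
grip_width: 0.035
grasp_force: 20.0
```

```bash
python3 - <<'E'
from h import *
np.set_printoptions(precision=4,suppress=True)
im=viewer.read_camera("side"); it=viewer.read_camera("top")
print(env.get_obs()["tool_pos"],env.get_obs()["grip_width"])
a=cv2.resize(im[120:270,260:460,::-1],None,fx=2.5,fy=2.5); b=cv2.resize(it[100:220,200:420,::-1],(500,280))
cv2.imwrite("pics/p3.png",np.vstack([b,a[:300]]))
E
```

```text
[ 0.6289 -0.1268  0.0483] 0.035122323862258144
```

View pics/p3.png

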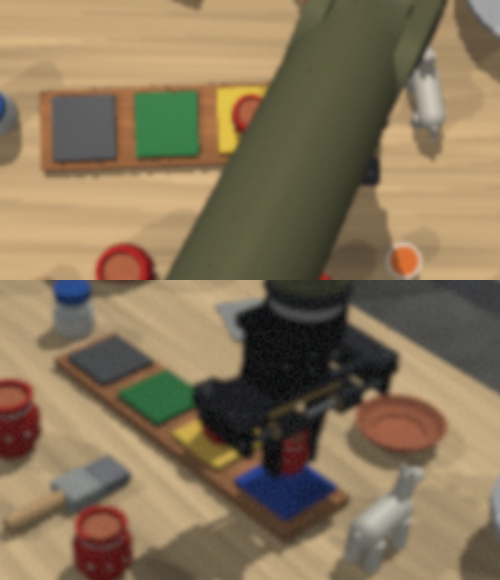

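{"api": "apply_moves", "payload": {
  "moves": [
    [0, 0, 0.05, 0, 0, 0, 0],
    [0, 0, 0.08, 0, 0, 0, 0],
    [0, 0, 0.105, 0, 0, 0, 0],
    [0, 0, 0.105, 0, 0, 0, 0],
    [0, 0, 0.105, 0, 0, 0, 0],
    [0, 0, 0.105, 0, 0, 0, 0]
  ]
}}

```text
time_s: 14.1
tool_pos: [0.628, -0.1255, 0.0254]
tool_rot: [180.0, -0.0, 90.0]
force: [0.1, -0.6, -0.9]
grip_width: 0.0354
grasp_force: 20.0
```

{"api": "apply_moves", "payload": {
  "moves": [
    [0, 0, 0.004, 0, 0, 0, 0],
    [0, 0, 0.004, 0, 0, 0, 0],
    [0, 0, 0.004, 0, 0, 0, 0.9],
    [0, 0, 0.004, 0, 0, 0, 0.9],
    [0, 0, 0.004, 0, 0, 0, 0.9],
    [0, 0, 0.004, 0, 0, 0, 0.9],
    [0, 0, 0.004, 0, 0, 0, 0.9],
    [0, 0, -0.1, 0, 0, 0, 0.9],
    [0, 0, -0.25, 0, 0, 0, 0.9],
    [0, 0, -0.4, 0, 0, 0, 0.9],
    [0, 0, -0.525, 0, 0, 0, 0.9],
    [0, -0.2, -0.525, 0, 0, 0, 0.9],
    [0.05, -0.4, -0.525, 0, 0, 0, 0.9],
    [0.1, -0.6, -0.525, 0, 0, 0, 0.9],
    [0.115, -0.8, -0.525, 0, 0, 0, 0.9],
    [0.115, -0.95, -0.525, 0, 0, 0, 0.9],
    [0.115, -1, -0.525, 0, 0, 0, 0.9],
    [0.115, -1, -0.525, 0, 0, 0, 0.9],
    [0.115, -1, -0.525, 0, 0, 0, 0.9]
  ]
}}

```text
time_s: 16.0
tool_pos: [0.4295, -0.1024, 0.131]
tool_rot: [179.9, 0.0, 90.0]
force: [0.3, -0.3, -0.4]
grip_width: 0.0783
grasp_force: 0.0
```

{"api": "apply_moves", "payload": {
  "moves": [
    [0, -0.01, 0.15, 0, 0, 0, 0.9],
    [0, -0.01, 0.3, 0, 0, 0, 0.9],
    [0, -0.01, 0.45, 0, 0, 0, 0.9],
    [0, -0.01, 0.55, 0, 0, 0, 0.9],
    [0, -0.01, 0.605, 0, 0, 0, 0.9],
    [0, -0.01, 0.605, 0, 0, 0, 0.9],
    [0, -0.01, 0.605, 0, 0, 0, 0.9],
    [0, -0.01, 0.605, 0, 0, 0, 0],
    [0, -0.01, 0.605, 0, 0, 0, 0],
    [0, -0.01, 0.605, 0, 0, 0, 0],
    [0, -0.01, 0.605, 0, 0, 0, 0],
    [0, -0.01, 0.605, 0, 0, 0, 0],
    [0, -0.01, 0.605, 0, 0, 0, 0],
    [0, -0.01, 0.605, 0, 0, 0, 0]
  ],
  "grip_force": 25
}}

```text
time_s: 17.4
tool_pos: [0.4263, -0.1022, 0.0098]
tool_rot: [180.0, -0.0, 90.0]
force: [-1.8, 0.2, 6.6]
grip_width: 0.0552
grasp_force: 25.0
```

{"api": "apply_moves", "payload": {
  "moves": [
    [0, 0, -0.1, 0, 0, 0, 0],
    [0, 0, -0.25, 0, 0, 0, 0],
    [0, 0, -0.45, 0, 0, 0, 0],
    [0, 0, -0.65, 0, 0, 0, 0],
    [0.1, 0.1, -0.65, 0, 0, 0, 0],
    [0.25, 0.27, -0.65, 0, 0, 0, 0],
    [0.4, 0.45, -0.65, 0, 0, 0, 0],
    [0.55, 0.6, -0.65, 0, 0, 0, 0],
    [0.7, 0.77, -0.65, 0, 0, 0, 0],
    [0.8, 0.88, -0.65, 0, 0, 0, 0],
    [0.842, 0.936, -0.65, 0, 0, 0, 0],
    [0.842, 0.936, -0.65, 0, 0, 0, 0],
    [0.842, 0.936, -0.5, 0, 0, 0, 0],
    [0.842, 0.936, -0.35, 0, 0, 0, 0],
    [0.842, 0.936, -0.23, 0, 0, 0, 0],
    [0.842, 0.936, -0.23, 0, 0, 0, 0],
    [0.842, 0.936, -0.23, 0, 0, 0, 0],
    [0.842, 0.936, -0.23, 0, 0, 0, 0]
  ]
}}

```text
time_s: 19.2
tool_pos: [0.6143, 0.0655, 0.0571]
tool_rot: [179.9, -0.0, 89.9]
force: [0.3, -0.4, -1.1]
grip_width: 0.0551
grasp_force: 25.0
```

```bash
python3 - <<'E'
from h import *
np.set_printoptions(precision=4,suppress=True)
im=viewer.read_camera("side"); it=viewer.read_camera("top")
print(env.get_obs()["tool_pos"],env.get_obs()["grip_width"])
a=cv2.resize(im[120:270,260:460,::-1],None,fx=2.5,fy=2.5); b=cv2.resize(it[100:220,200:420,::-1],(500,280))
cv2.imwrite("pics/p4.png",np.vstack([b,a[:300]]))
E
```

```text
[0.6144 0.0659 0.0572] 0.05508637682347537
```

View pics/p4.png

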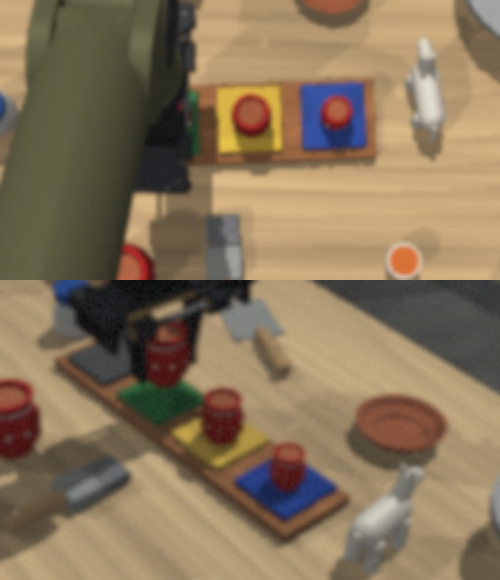

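Tiny and small stand upright in the middle of blue and yellow, and medium hangs over green.

{"api": "apply_moves", "payload": {
  "moves": [
    [0, 0, 0.05, 0, 0, 0, 0],
    [0, 0, 0.08, 0, 0, 0, 0],
    [0, 0, 0.105, 0, 0, 0, 0],
    [0, 0, 0.115, 0, 0, 0, 0],
    [0, 0, 0.115, 0, 0, 0, 0],
    [0, 0, 0.115, 0, 0, 0, 0]
  ]
}}

```text
time_s: 19.9
tool_pos: [0.6134, 0.0659, 0.0323]
tool_rot: [180.0, 0.0, 90.0]
force: [0.0, -0.8, -1.4]
grip_width: 0.0552
grasp_force: 25.0
```

{"api": "apply_moves", "payload": {
  "moves": [
    [0, 0, 0.004, 0, 0, 0, 0],
    [0, 0, 0.004, 0, 0, 0, 0],
    [0, 0, 0.004, 0, 0, 0, 0.95],
    [0, 0, 0.004, 0, 0, 0, 0.95],
    [0, 0, 0.004, 0, 0, 0, 0.95],
    [0, 0, 0.004, 0, 0, 0, 0.95],
    [0, 0, 0.004, 0, 0, 0, 0.95],
    [0, 0, -0.1, 0, 0, 0, 0.95],
    [0, 0, -0.25, 0, 0, 0, 0.95],
    [0, 0, -0.4, 0, 0, 0, 0.95],
    [0, 0, -0.525, 0, 0, 0, 0.95],
    [0, -0.2, -0.525, 0, 0, 0, 0.95],
    [0.05, -0.4, -0.525, 0, 0, 0, 0.95],
    [0.1, -0.6, -0.525, 0, 0, 0, 0.95],
    [0.212, -0.8, -0.525, 0, 0, 0, 0.95],
    [0.212, -0.845, -0.525, 0, 0, 0, 0.95],
    [0.212, -0.845, -0.525, 0, 0, 0, 0.95],
    [0.212, -0.845, -0.525, 0, 0, 0, 0.95],
    [0.212, -0.845, -0.525, 0, 0, 0, 0.95]
  ]
}}

```text
time_s: 21.8
tool_pos: [0.4458, 0.1075, 0.1376]
tool_rot: [179.9, 0.0, 89.9]
force: [-0.1, -0.2, 0.3]
grip_width: 0.0823
grasp_force: 0.0
```

{"api": "apply_moves", "payload": {
  "moves": [
    [0, 0, 0.1, 0, 0, 0, 0.95],
    [0, 0, 0.25, 0, 0, 0, 0.95],
    [0, 0, 0.4, 0, 0, 0, 0.95],
    [0, 0, 0.5, 0, 0, 0, 0.95],
    [0, 0, 0.58, 0, 0, 0, 0.95],
    [0, 0, 0.62, 0, 0, 0, 0.95],
    [0, 0, 0.62, 0, 0, 0, 0.95],
    [0, 0, 0.62, 0, 0, 0, 0.95],
    [0, 0, 0.62, 0, 0, 0, 0],
    [0, 0, 0.62, 0, 0, 0, 0],
    [0, 0, 0.62, 0, 0, 0, 0],
    [0, 0, 0.62, 0, 0, 0, 0],
    [0, 0, 0.62, 0, 0, 0, 0],
    [0, 0, 0.62, 0, 0, 0, 0]
  ],
  "grip_force": 30
}}

```text
time_s: 23.2
tool_pos: [0.4447, 0.1087, 0.0139]
tool_rot: [180.0, -0.0, 90.0]
force: [-1.2, -0.4, 5.5]
grip_width: 0.0654
grasp_force: 30.0
```

{"api": "apply_moves", "payload": {
  "moves": [
    [0, 0, -0.1, 0, 0, 0, 0],
    [0, 0, -0.25, 0, 0, 0, 0],
    [0, 0, -0.45, 0, 0, 0, 0],
    [0, 0, -0.65, 0, 0, 0, 0],
    [0.05, 0.1, -0.65, 0, 0, 0, 0],
    [0.1, 0.25, -0.65, 0, 0, 0, 0],
    [0.15, 0.4, -0.65, 0, 0, 0, 0],
    [0.2, 0.55, -0.65, 0, 0, 0, 0],
    [0.25, 0.7, -0.65, 0, 0, 0, 0],
    [0.267, 0.81, -0.65, 0, 0, 0, 0],
    [0.267, 0.81, -0.65, 0, 0, 0, 0],
    [0.267, 0.81, -0.5, 0, 0, 0, 0],
    [0.267, 0.81, -0.35, 0, 0, 0, 0],
    [0.267, 0.81, -0.23, 0, 0, 0, 0],
    [0.267, 0.81, -0.16, 0, 0, 0, 0],
    [0.267, 0.81, -0.12, 0, 0, 0, 0],
    [0.267, 0.81, -0.12, 0, 0, 0, 0],
    [0.267, 0.81, -0.12, 0, 0, 0, 0]
  ]
}}

```text
time_s: 25.0
tool_pos: [0.607, 0.1619, 0.0383]
tool_rot: [179.9, -0.0, 90.0]
force: [-0.1, 0.3, -1.4]
grip_width: 0.0653
grasp_force: 30.0
```

{"api": "apply_moves", "payload": {
  "moves": [
    [0, 0, 0.008, 0, 0, 0, 0],
    [0, 0, 0.008, 0, 0, 0, 0],
    [0, 0, 0.008, 0, 0, 0, 0],
    [0, 0, 0.008, 0, 0, 0, 0.95],
    [0, 0, 0.008, 0, 0, 0, 0.95],
    [0, 0, 0.008, 0, 0, 0, 0.95],
    [0, 0, 0.008, 0, 0, 0, 0.95],
    [0, 0, 0.008, 0, 0, 0, 0.95],
    [0, 0, -0.1, 0, 0, 0, 0.95],
    [0, 0, -0.25, 0, 0, 0, 0.95],
    [0, 0, -0.5, 0, 0, 0, 0.95],
    [0, 0, -0.75, 0, 0, 0, 0.95],
    [0, -0.2, -0.75, 0, 0, 0, 0.95],
    [0.3, -0.4, -0.75, 0, 0, 0, 0.95],
    [0.6, -0.6, -0.75, 0, 0, 0, 0.95],
    [0.9, -0.6, -0.75, 0, 0, 0, 0.95],
    [0.9, -0.6, -0.75, 0, 0, 0, 0.95],
    [0.9, -0.6, -0.75, 0, 0, 0, 0.95]
  ]
}}

```text
time_s: 26.8
tool_pos: [0.4816, 0.3512, 0.1869]
tool_rot: [-179.9, -0.2, 90.7]
force: [0.2, 1.3, -0.8]
grip_width: 0.0825
grasp_force: 0.0
```

```bash
python3 - <<'E'
from h import *
np.set_printoptions(precision=4,suppress=True)
ims={c:viewer.read_camera(c) for c in("top","side")}
print(env.get_obs()["tool_pos"],env.get_obs()["force"])
for n,t in(("tiny","blue"),("small","yellow"),("medium","green"),("large","grey")):
    g=dict(tiny=(.628,-.1255),small=(.6215,-.029),medium=(.6135,.066),large=(.607,.162))[n]
    p=locate("pot_"+n,ims,g,.022); print(n,*p)
a=cv2.resize(ims["side"][120:240,260:460,::-1],(500,300)); b=cv2.resize(ims["top"][100:220,200:420,::-1],(500,280))
cv2.imwrite("pics/p5.png",np.vstack([b,a]))
E
```

```text
[0.4855 0.3432 0.1871] [ 0.4835 -0.9911 -0.8526]
tiny [ 0.6278 -0.1252] [-0.6361  0.1083  0.441   0.593 ] [(119.5, 167.71642143186182), (193.0, 246.11306396499276)]
small [ 0.6208 -0.0285] [-0.4752  0.0339  0.3151  0.5788] [(214.0, 274.18422673642635), (295.0, 357.37347618630156)]
medium [0.6131 0.0658] [-0.3972  0.3311  0.5371  0.2236] [(371.0, 415.90455890307203), (411.0, 472.19562987284735)]
large [0.6073 0.1631] [-0.1074  0.1999  0.2531 -0.0523] [(599.5, 612.6790444218786), (525.5, 596.1023024253082)]
```

View pics/p5.png

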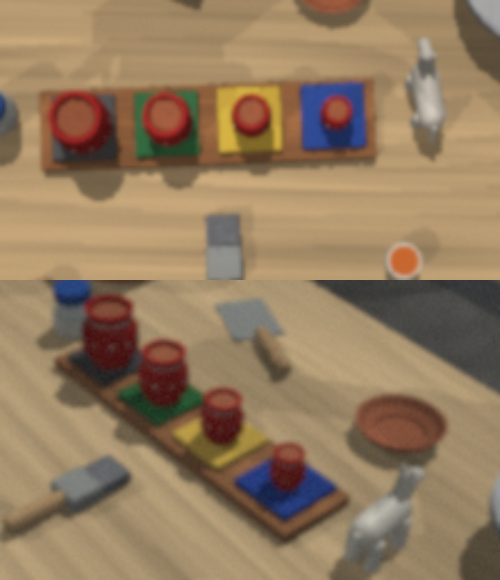

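All four pots stand upright, each within a few millimetres of its tile centre. The order runs tiny to large away from the horse, and the horse hasn't moved. I'm handing in.

```bash
python3 -c "
from cell import env
print(env.sign_off())"
```

```text
the job is handed in; nothing more can be done
None
```

The job is handed in: the four red pots stand upright on the tiles, tiny on blue next to the horse, then small on yellow, medium on green and large on grey, each within about 3 mm of its measured tile centre; the sign-off gave no verdict.

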